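# Press two clamped leaf springs to their stops to compare their stiffness

### The job

Compare the stiffness of the two clamped leaf springs. Press the pad on the free tip of the longer one down until the leaf sits on its stop, hold it there for about a second and let it spring back up; then do the same with the shorter one. Press firmly enough to reach the stop, but do not ram or force the leaf against it, and leave both leaves up and free.

Things in the scene. Friction and masses are not known exactly. Their poses are not given: they have to be found in the camera images.
- long_pad (a point): Round dark steel pad, 28 mm across, 6 mm thick, on the free tip of the longer leaf spring; this point: centre of its top, 70 mm above the table when up. The steel leaf, 22 mm wide, 170 mm free, runs level along the pad's +x, away from the robot, to a clamp 83 mm high on a fixed stand (base 241x60 mm, from 35 mm in front of the pad). Stop: hex bolt under the pad, 15 mm below the leaf.
- short_pad (a point): The same pad (28 mm across, 6 mm thick; this point: centre of its top, 70 mm above the table when up) on the free tip of the shorter leaf spring: 90 mm free, along the pad's +x to its clamp, base 161x60 mm, stop bolt again 15 mm below the leaf. One stand is left, the other right in front of the robot, pads 0.24 to 0.5 m apart; which is which changes.
- long_leaf (a joint): Bend of the longer leaf about its clamp end (139 mm from the pad's centre), rad: 0 = up and free, 0.108 = on its stop, pad 15 mm lower. Springs back by itself. The push needed at the pad grows evenly to about 4 N just before the stop; the stop itself is rigid.
- short_leaf (a joint): Bend of the shorter leaf about its clamp end (67 mm from the pad's centre), rad: 0 = up and free, 0.226 = on its stop, pad 15 mm lower. Springs back by itself. The push needed at the pad grows evenly to about 9 N just before the stop; the stop itself is rigid.
Mind the look-alikes: they are no part of the job. What is shaped like the part that bears short_pad but pink is not meant.

How it is judged (in metres and radians):
On the way, in this order (a step that is already met when the one before it is completed fails the run):
1. the longer leaf is pressed by its pad down to its stop (last 2.5 mm of the 15 mm travel) and held there for half a second, the shorter one being up (value of joint long_leaf above 0.09 rad and contact force between long_leaf_c1 and anything else above 1 N and value of joint short_leaf below 0.05 rad), for 0.5 s.
2. the longer leaf has sprung back up (value of joint long_leaf below 0.02 rad), for 0.1 s.
3. the shorter leaf is pressed by its pad down to its stop (last 2.5 mm of the 15 mm travel) and held there for half a second, the longer one being up (value of joint short_leaf above 0.188 rad and contact force between short_leaf_c1 and anything else above 2 N and value of joint long_leaf below 0.025 rad), for 0.5 s.
At the end, for the whole second after the job is handed in: Both leaves have been pressed to their stops in turn, the longer first, and at the end both are up again (pads within 3 mm of their rest height) (value of joint long_leaf below 0.02 rad and value of joint short_leaf below 0.04 rad); the robot touches nothing.
It fails at once if a leaf is forced: more than 60 N on a pad (contact force between any of long_leaf_c1, short_leaf_c1 and anything else above 60 N).
It also fails if it takes over 48 s, if anything falls off the work surface, if the arm or the gripper's body presses on something with over 40 N, if the wrist force passes 120 N, or if a joint passes its speed limit or range.

### The arm

A 6-joint arm with a two-finger parallel gripper is mounted at the origin on a cart in front of the work surface, level with it; the furniture and walls round the work are solid. World frame = base frame: x ahead of the robot, y to its left, z up, the work surface at z = 0. Lengths are in m, angles in degrees, forces in N, time in s.
With the tool pointing down it reaches from about 0.375 to 0.9 m from the base axis. Payload 3.1 kg.
Tool frame: the origin (TCP) lies on the centre line of the jaws, within the pads' length; the fingertips stand 25 mm ahead of it and the grasp point (between the pads) lies 6 mm ahead of it; z points along the fingers, y is the line along which they close (so a half turn about z gives the same grasp; the last joint's range is limited). The gripper opens to 87 mm and grips with 3 to 60 N. Pads are 19 mm wide; open, the fingers measure 117 mm over their backs; the gripper's body (75 mm by 190 mm) begins 51 mm behind the grasp point.
Start: joints at [-79.269, 30.224, 82.088, -0, 67.689, -10.227], TCP at [0.224, -0.584, 0.248] pointing down, gripper open.
Joint ranges: [-176.69, 176.69], [-43.24, 126.21], [12.49, 139.97], [-82, 262], [0, 151.66], [-163.58, 163.58]. Speed limits (degrees/s): [159.86, 159.86, 180, 180, 180, 180].

### API

Orientations are given as a 3x3 rotation matrix whose columns are the frame's x, y, z axes.
In Python, from rig import read_state, capture, camera_params, hand_in gives the robot as it stands.
- The arm moves only by the tool apply_moves, never from a script. Its argument "rows" is a list of rows, each an object of numbers: "x", "y", "z": the shift along the tool's x, y, z in mm; "rx", "ry", "rz": the turn, a rotation vector about the tool's x, y, z in units of 6 degrees (1.0 is 6 degrees); "claw": the closure in counts, from 0 (fully open) to 255 (shut). A call has 1 to 10 rows; each row is the pose to reach, as a shift and turn from the pose commanded when the call began, along the tool's axes at that moment; what a row does not reach only later rows make up. A row lasts 1/8 s, in which the tool goes at most 62.5 mm and 10.7 degrees, less where a joint would pass 70% of its speed; a pose out of reach is approached as far as the arm can. A call with a gripper value outside its range is refused whole. The fingers move at their own pace and stop on an object; the grip force is fixed at half the most. Time passes only in rows, so rows that repeat a pose let the fingers close. It gives the time, the measured TCP pose, the force, the opening and the grip force at its end, in the units of the state.
- read_state(): the state, without advancing time (a new reading comes with each control period).
- capture(name): name is "scene" or "top"; returns (picture, depth): 384x512x3 uint8, red, green, blue; 384x512 float32, m along the optical axis (not along the pixel's ray), 0 where there is no reading.
- camera_params(name): a dict with "fx", "fy", "cx", "cy" (pixels), "xyz" and "orientation" of the camera in the world. Camera axes: x right, y up, looking along -z (the intrinsics and any distortion apply to the point x, -y, -z); pixel columns grow to the right and rows downward; lengths in m; the calibration is good to about 2 mm. A picture is of the moment at which its call begins. camera_params takes no time and is no camera call.
- hand_in(): hands the job in; it is judged then, once.
The state is a dict: "time_s": time; "joint_positions": joint angles; "qvel": joint speeds; "tau": joint torques, N m; "position": TCP position; "tcp_rot": TCP orientation; "force": force on the tool from outside, world axes, zero at the start; "moment": the same for the moment, N m; "opening": opening from 0.0 (shut) to 1.0 (fully open); "grasp_force": force on a finger pad.
Only numpy, scipy, OpenCV 4.12 (cv2) and the standard library are available. Lean on these libraries where they do the work, as an engineer would, in place of code of your own. Each camera call takes 0.05 s, during which the arm holds its last target. There are 200 camera calls.

## Working session

There is one attempt and no reset: what is moved stays moved. The work goes in short steps, Python scripts to look and compute and a tool call to move; the robot and the scene stay as the last step left them, time stands still between calls to the robot, and variables do not carry over. Pictures are saved under pics/ and viewed, at most 10 in all, crops included, and the job is handed in when it is done.

Besides the shell and the picture viewer there is one more tool, called after "Call:" in YAML: its name, and indented under it one key for each argument. apply_moves: Moves the arm, as the interface text tells. Its arguments: {"type":"object","properties":{"rows":{"type":"array"}},"required":["rows"]}

```bash
mkdir -p pics; cat > h.py <<'E'
import numpy as np,cv2
from rig import *
def world(name,depth,u,v):
    p=camera_params(name);d=depth
    c=np.stack([(u-p['cx'])/p['fx']*d,-(v-p['cy'])/p['fy']*d,-d],-1)
    return c@np.array(p['orientation']).T+np.array(p['xyz'])
def cloud(name,D):
    v,u=np.mgrid[0:384,0:512];return world(name,D,u,v)
E
python3 - <<'E'
from h import *
s=read_state();print(s['time_s'],s['position'],s['tcp_rot'],s['force'])
for n in('scene','top'):
    I,D=capture(n);np.savez(n+'.npz',I=I,D=D)
    cv2.imwrite(f'pics/{n}1.png',I[:,:,::-1]);p=camera_params(n);print(n,p)
E
```

```text
0.0 [ 0.22346081 -0.58295596  0.24653569] [[ 9.33821997e-01  3.57737741e-01 -4.32567717e-04]
 [ 3.57737803e-01 -9.33819518e-01  2.18464510e-03]
 [ 3.77589825e-04 -2.19481547e-03 -9.99997520e-01]] [0.44104554 0.00086977 0.4457946 ]
scene {'fx': 486.01750766666675, 'fy': 486.01750766666675, 'cx': 251.524651347677, 'cy': 197.28740656945263, 'xyz': array([0.40155466, 0.59864604, 1.27746182]), 'orientation': array([[-0.94865397,  0.27870585, -0.14959512],
       [-0.31620529, -0.84806461,  0.42520658],
       [-0.00835876,  0.45067668,  0.89264812]])}
top {'fx': 425.6626015533584, 'fy': 425.6626015533584, 'cx': 249.1531319879974, 'cy': 188.5901737544262, 'xyz': array([0.43648629, 0.04177904, 1.0604556 ]), 'orientation': array([[ 0.0279804 ,  0.98916289, -0.14413143],
       [-0.99958219,  0.02873283,  0.00314118],
       [ 0.00724844,  0.14398332,  0.98955357]])}
```

View pics/scene1.png

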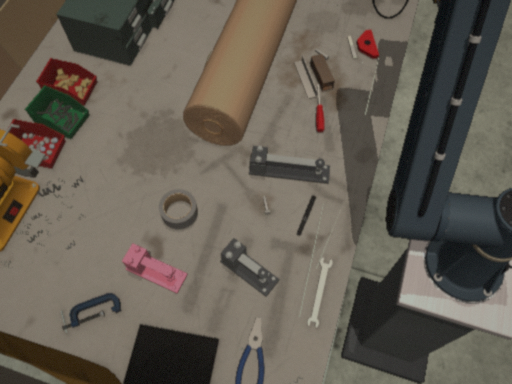

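View pics/top1.png

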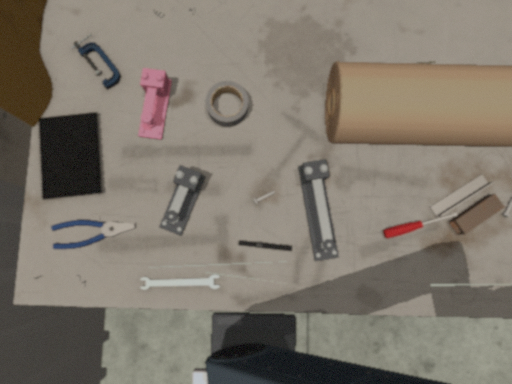

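Both pictures show the long stand right of the robot (top ~(318,210), scene ~(290,165)) and the short dark stand to its left (top ~(183,200), scene ~(250,267)). The pink look-alike is at top (154,103), scene (155,268), and is excluded. Next I'll take close crops with heights.

```bash
python3 - <<'E'
from h import *
t=np.load('top.npz');s=np.load('scene.npz')
R=lambda I,r0,r1,c0,c1:cv2.resize(I[r0:r1,c0:c1,::-1],(400,480),interpolation=cv2.INTER_CUBIC)
a=R(t['I'],150,270,285,385);b=R(t['I'],150,270,140,240)
cv2.imwrite('pics/crop1.png',np.hstack([a,b]))
for n,d in(('top',t),('scene',s)):
    W=cloud(n,d['D']);ok=d['D']>0
    for nm,(x0,x1,y0,y1) in dict(L=(.25,.65,-.3,-.05),S=(.25,.65,.1,.35)).items():
        m=ok&(W[...,0]>x0)&(W[...,0]<x1)&(W[...,1]>y0)&(W[...,1]<y1)&(W[...,2]>.05)&(W[...,2]<.12)
        P=W[m];
        k=m.nonzero()
        print(n,nm,m.sum(),'px',k[1].min(),k[1].max(),k[0].min(),k[0].max())
        xy=P[:,:2];c=xy.mean(0);ax=np.linalg.svd(xy-c,full_matrices=False)[2][0];ax*=np.sign(ax[0])
        q=(xy-c)@ax; w=(xy-c)@np.array([-ax[1],ax[0]])
        print('  c',c.round(4),'yaw',np.degrees(np.arctan2(ax[1],ax[0])).round(1))
        for lo in np.arange(q.min(),q.max(),.01):
            e=(q>=lo)&(q<lo+.01)
            if e.any():print('  %.3f n%d z%.3f w[%.3f %.3f]'%(lo,e.sum(),np.median(P[e,2]),w[e].min(),w[e].max()))
E
```

```text
top L 1161 px 302 334 161 251
  c [ 0.5647 -0.1276] yaw 11.8
  -0.125 n46 z0.069 w[-0.010 0.013]
  -0.115 n51 z0.070 w[-0.012 0.015]
  -0.105 n43 z0.069 w[-0.011 0.012]
  -0.095 n41 z0.064 w[-0.010 0.011]
  -0.085 n40 z0.065 w[-0.011 0.012]
  -0.075 n39 z0.065 w[-0.011 0.011]
  -0.065 n43 z0.064 w[-0.012 0.011]
  -0.055 n41 z0.064 w[-0.011 0.010]
  -0.045 n39 z0.065 w[-0.011 0.010]
  -0.035 n40 z0.065 w[-0.012 0.010]
  -0.025 n40 z0.065 w[-0.012 0.010]
  -0.015 n40 z0.065 w[-0.013 0.009]
  -0.005 n39 z0.065 w[-0.012 0.009]
  0.005 n40 z0.066 w[-0.012 0.009]
  0.015 n40 z0.065 w[-0.014 0.009]
  0.025 n37 z0.065 w[-0.013 0.010]
  0.035 n54 z0.065 w[-0.027 0.017]
  0.045 n119 z0.076 w[-0.030 0.026]
  0.055 n111 z0.078 w[-0.030 0.025]
  0.065 n100 z0.079 w[-0.030 0.025]
  0.075 n96 z0.077 w[-0.031 0.025]
  0.085 n22 z0.078 w[-0.009 0.024]
top S 856 px 165 202 165 223
  c [0.5744 0.1943] yaw -21.1
  -0.082 n41 z0.069 w[-0.013 0.011]
  -0.072 n52 z0.071 w[-0.014 0.013]
  -0.062 n41 z0.069 w[-0.012 0.011]
  -0.052 n41 z0.064 w[-0.011 0.011]
  -0.042 n40 z0.065 w[-0.010 0.011]
  -0.032 n40 z
[... 1014 characters left out ...]
  0.051 n72 z0.076 w[-0.032 0.025]
  0.061 n73 z0.075 w[-0.034 0.026]
  0.071 n71 z0.074 w[-0.033 0.024]
  0.081 n17 z0.073 w[-0.014 0.023]
scene S 687 px 221 268 238 279
  c [0.572  0.2001] yaw -18.0
  -0.081 n35 z0.068 w[-0.011 0.012]
  -0.071 n42 z0.068 w[-0.013 0.014]
  -0.061 n32 z0.067 w[-0.011 0.011]
  -0.051 n30 z0.062 w[-0.011 0.010]
  -0.041 n31 z0.063 w[-0.012 0.009]
  -0.031 n31 z0.063 w[-0.012 0.010]
  -0.021 n31 z0.064 w[-0.012 0.010]
  -0.011 n32 z0.064 w[-0.012 0.010]
  -0.001 n37 z0.063 w[-0.026 0.011]
  0.009 n109 z0.074 w[-0.030 0.026]
  0.019 n87 z0.075 w[-0.030 0.026]
  0.029 n78 z0.076 w[-0.029 0.025]
  0.039 n80 z0.075 w[-0.031 0.025]
  0.049 n32 z0.074 w[-0.032 0.024]
```

View pics/crop1.png

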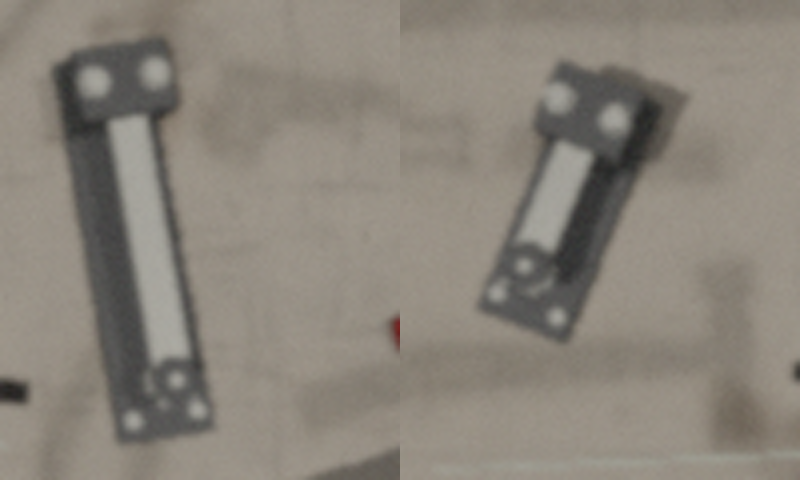

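Crop: the left stand's leaf is clearly longer, with its pad at top (329,244). The right one is the short dark stand, with its pad at top (171,216). Now the pad centres from both views.

```bash
python3 - <<'E'
from h import *
for n in('top','scene'):
    d=np.load(n+'.npz');W=cloud(n,d['D'])
    for nm,g,yaw in(('L',(.456,-.149),12),('S',(.505,.222),-20)):
        m=(d['D']>0)&(np.hypot(W[...,0]-g[0],W[...,1]-g[1])<.03)&(W[...,2]>(.0655 if n=='top' else .064))&(W[...,2]<.09)
        P=W[m];u=np.array([np.cos(np.radians(yaw)),np.sin(np.radians(yaw))])
        (c,r)=cv2.minEnclosingCircle((P[:,:2]*1000).astype(np.float32))
        print(n,nm,m.sum(),P.mean(0).round(4),'z',np.median(P[:,2]).round(4),'circ',np.round(c,1),round(r,1))
s=read_state();R=np.array(s['tcp_rot']);p=np.array(s['position'])
print(R.T@(np.array([.456,-.149,.125])-p)*1000)
E
```

```text
top L 131 [ 0.4583 -0.1486  0.0694] z 0.0694 circ [ 463.7 -148. ] 21.4
top S 126 [0.5134 0.2176 0.0702] z 0.0702 circ [516.4 218.3] 18.3
scene L 71 [ 0.4548 -0.1451  0.0674] z 0.0671 circ [ 462.6 -147.7] 22.9
scene S 102 [0.5099 0.2203 0.0679] z 0.0676 circ [514.1 219.9] 20.2
[ 372.35504695 -321.89233137  122.42113812]
```

Call:
apply_moves:
  rows:
    - {"x": 40,"y": -34,"z": 0,"rz": 0.2,"claw": 255}
    - {"x": 85,"y": -73,"z": 0,"rz": 0.4,"claw": 255}
    - {"x": 130,"y": -112,"z": 10,"rz": 0.6,"claw": 255}
    - {"x": 175,"y": -151,"z": 20,"rz": 0.8,"claw": 255}
    - {"x": 220,"y": -190,"z": 40,"rz": 1.0,"claw": 255}
    - {"x": 265,"y": -229,"z": 60,"rz": 1.2,"claw": 255}
    - {"x": 310,"y": -268,"z": 80,"rz": 1.5,"claw": 255}
    - {"x": 350,"y": -303,"z": 95,"rz": 1.5,"claw": 255}
    - {"x": 371,"y": -321,"z": 105,"rz": 1.5,"claw": 255}
    - {"x": 371,"y": -321,"z": 111,"rz": 1.5,"claw": 255}

```text
validation failed for argument at $.ro...
```

```bash
cat > look.py <<'E'
import sys
from h import *
s=read_state();R=np.array(s['tcp_rot']);p=np.array(s['position'])
print(s['time_s'],p.round(4),'tip',(p+R[:,2]*.025).round(4),'F',np.round(s['force'],2),'op',s['opening'],'yaw',np.degrees(np.arctan2(R[1,0],R[0,0])).round(1))
t=np.array(eval(sys.argv[1]));print('shift to tip target',(R.T@(t-p-R[:,2]*.025)*1000).round(1))
if len(sys.argv)>2:
    I,D=capture('scene')
    u,v=eval(sys.argv[3]);a=I[v-60:v+60,u-60:u+60,::-1]
    J,D=capture('top');u,v=eval(sys.argv[4]);b=J[v-60:v+60,u-60:u+60,::-1]
    cv2.imwrite(f'pics/{sys.argv[2]}.png',np.hstack([cv2.resize(q,(400,400),interpolation=cv2.INTER_CUBIC) for q in(a,b)]))
E
python3 look.py '(.455,-.148,.073)' l1 '(305,155)' '(325,230)'
```

```text
0.1 [ 0.2235 -0.583   0.2467] tip [ 0.2235 -0.583   0.2217] F [-0.14 -0.06  0.39] op 1.0008083562373142 yaw 21.0
shift to tip target [ 371.8 -323.1  149.4]
```

View pics/l1.png

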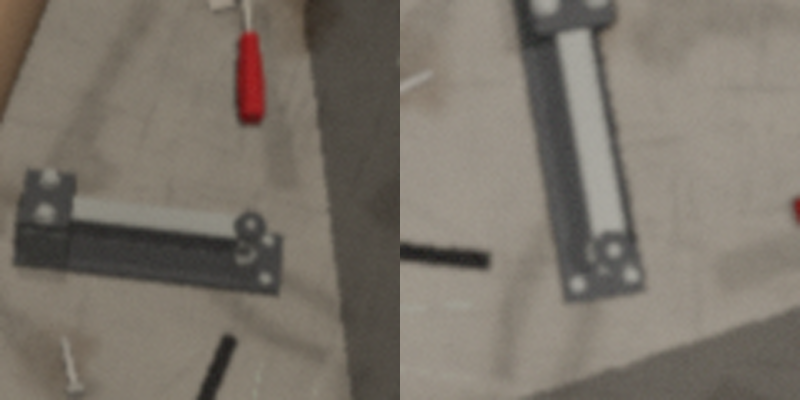

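The move was refused and the arm has not moved. The picture shows the pad ring at scene (320,162) and top (329,244). I'll retry with all keys given.

Call:
apply_moves:
  rows:
    - {"x": 40,"y": -34,"z": 0,"rx": 0,"ry": 0,"rz": 0.2,"claw": 255}
    - {"x": 85,"y": -73,"z": 0,"rx": 0,"ry": 0,"rz": 0.4,"claw": 255}
    - {"x": 130,"y": -112,"z": 10,"rx": 0,"ry": 0,"rz": 0.6,"claw": 255}
    - {"x": 175,"y": -151,"z": 20,"rx": 0,"ry": 0,"rz": 0.8,"claw": 255}
    - {"x": 220,"y": -190,"z": 40,"rx": 0,"ry": 0,"rz": 1.0,"claw": 255}
    - {"x": 265,"y": -229,"z": 60,"rx": 0,"ry": 0,"rz": 1.2,"claw": 255}
    - {"x": 310,"y": -268,"z": 80,"rx": 0,"ry": 0,"rz": 1.5,"claw": 255}
    - {"x": 350,"y": -303,"z": 95,"rx": 0,"ry": 0,"rz": 1.5,"claw": 255}
    - {"x": 371,"y": -321,"z": 105,"rx": 0,"ry": 0,"rz": 1.5,"claw": 255}
    - {"x": 371,"y": -321,"z": 111,"rx": 0,"ry": 0,"rz": 1.5,"claw": 255}

```text
time_s: 1.45
position: [0.4555, -0.1494, 0.136]
tcp_rot: [[0.977, 0.211, -0.001], [0.211, -0.977, 0.0], [-0.001, -0.001, -1.0]]
force: [0.8, -0.2, 0.5]
opening: 0.022
grasp_force: 0.0
```

```bash
python3 - <<'E'
from h import *
def ray(n,u,v):
    p=camera_params(n);a=world(n,1.0,u,v);o=np.array(p['xyz']);d=a-o;return o,d/np.linalg.norm(d)
for nm,A,B in(('L',(328.9,244.1),(320,162.2)),):
    o1,d1=ray('top',*A);o2,d2=ray('scene',*B)
    s=np.linalg.lstsq(np.c_[d1,-d2],o2-o1,rcond=None)[0]
    print(nm,(o1+s[0]*d1).round(4),(o2+s[1]*d2).round(4))
o,d=ray('top',171.2,216.2);print('S at z=.07',(o+d*(.07-o[2])/d[2]).round(4))
E
python3 look.py '(.455,-.148,.073)' l2 '(315,155)' '(325,235)'
```

```text
L [ 0.4567 -0.1508  0.0614] [ 0.4525 -0.1511  0.0614]
S at z=.07 [0.5106 0.2181 0.07  ]
1.45 [ 0.4555 -0.1494  0.136 ] tip [ 0.4555 -0.1494  0.111 ] F [ 0.81 -0.16  0.51] op 0.02183612775110665 yaw 12.2
shift to tip target [-0.2 -1.4 38. ]
```

View pics/l2.png

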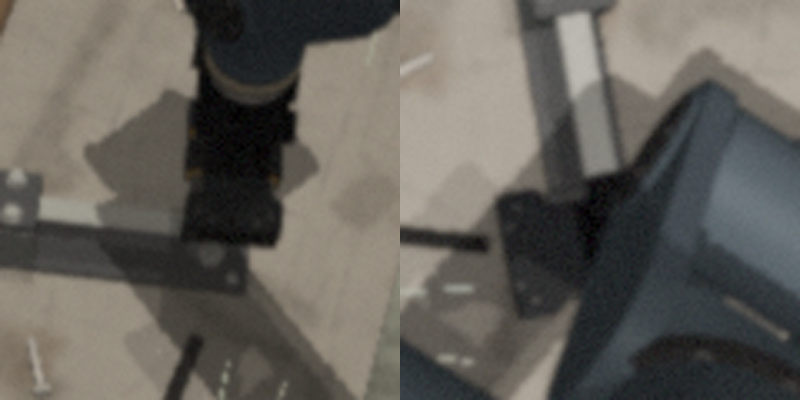

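The closed gripper stands above the pad (scene crop ~(225,240), top crop ~(600,230)) and the position agrees. Next I descend to just above the pad.

Call:
apply_moves:
  rows:
    - {"x": 0,"y": 0,"z": 15,"rx": 0,"ry": 0,"rz": 0,"claw": 255}
    - {"x": 0,"y": 0,"z": 28,"rx": 0,"ry": 0,"rz": 0,"claw": 255}
    - {"x": 0,"y": 0,"z": 36,"rx": 0,"ry": 0,"rz": 0,"claw": 255}
    - {"x": 0,"y": 0,"z": 40,"rx": 0,"ry": 0,"rz": 0,"claw": 255}
    - {"x": 0,"y": 0,"z": 43,"rx": 0,"ry": 0,"rz": 0,"claw": 255}
    - {"x": 0,"y": 0,"z": 45,"rx": 0,"ry": 0,"rz": 0,"claw": 255}
    - {"x": 0,"y": 0,"z": 47,"rx": 0,"ry": 0,"rz": 0,"claw": 255}
    - {"x": 0,"y": 0,"z": 47,"rx": 0,"ry": 0,"rz": 0,"claw": 255}

```text
time_s: 2.55
position: [0.4553, -0.1513, 0.0897]
tcp_rot: [[0.978, 0.207, 0.0], [0.207, -0.978, -0.0], [0.0, 0.0, -1.0]]
force: [-0.5, -0.6, 1.6]
opening: 0.005
grasp_force: 0.7
```

Call:
apply_moves:
  rows:
    - {"x": 0,"y": 0,"z": 2,"rx": 0,"ry": 0,"rz": 0,"claw": 255}
    - {"x": 0,"y": 0,"z": 4,"rx": 0,"ry": 0,"rz": 0,"claw": 255}
    - {"x": 0,"y": 0,"z": 6,"rx": 0,"ry": 0,"rz": 0,"claw": 255}
    - {"x": 0,"y": 0,"z": 7,"rx": 0,"ry": 0,"rz": 0,"claw": 255}
    - {"x": 0,"y": 0,"z": 8,"rx": 0,"ry": 0,"rz": 0,"claw": 255}
    - {"x": 0,"y": 0,"z": 8.5,"rx": 0,"ry": 0,"rz": 0,"claw": 255}
    - {"x": 0,"y": 0,"z": 8.5,"rx": 0,"ry": 0,"rz": 0,"claw": 255}

```text
time_s: 3.42
position: [0.4554, -0.1512, 0.0812]
tcp_rot: [[0.978, 0.207, 0.001], [0.207, -0.978, -0.0], [0.0, 0.0, -1.0]]
force: [0.4, -0.6, 4.6]
opening: 0.008
grasp_force: 2.3
```

Call:
apply_moves:
  rows:
    - {"x": 0,"y": 0,"z": 0.4,"rx": 0,"ry": 0,"rz": 0,"claw": 255}
    - {"x": 0,"y": 0,"z": 0.8,"rx": 0,"ry": 0,"rz": 0,"claw": 255}
    - {"x": 0,"y": 0,"z": 1.2,"rx": 0,"ry": 0,"rz": 0,"claw": 255}
    - {"x": 0,"y": 0,"z": 1.2,"rx": 0,"ry": 0,"rz": 0,"claw": 255}

```text
time_s: 3.92
position: [0.4555, -0.1512, 0.0809]
tcp_rot: [[0.978, 0.207, 0.001], [0.207, -0.978, -0.001], [0.001, 0.001, -1.0]]
force: [-1.4, 1.1, 13.5]
opening: 0.002
grasp_force: 6.4
```

It's on its stop at 13 N. I'll hold for about a second, then release.

Call:
apply_moves:
  rows:
    - {"x": 0,"y": 0,"z": 0,"rx": 0,"ry": 0,"rz": 0,"claw": 255}
    - {"x": 0,"y": 0,"z": 0,"rx": 0,"ry": 0,"rz": 0,"claw": 255}
    - {"x": 0,"y": 0,"z": 0,"rx": 0,"ry": 0,"rz": 0,"claw": 255}
    - {"x": 0,"y": 0,"z": 0,"rx": 0,"ry": 0,"rz": 0,"claw": 255}
    - {"x": 0,"y": 0,"z": 0,"rx": 0,"ry": 0,"rz": 0,"claw": 255}
    - {"x": 0,"y": 0,"z": 0,"rx": 0,"ry": 0,"rz": 0,"claw": 255}
    - {"x": 0,"y": 0,"z": 0,"rx": 0,"ry": 0,"rz": 0,"claw": 255}
    - {"x": 0,"y": 0,"z": 0,"rx": 0,"ry": 0,"rz": 0,"claw": 255}

```text
time_s: 4.92
position: [0.4555, -0.1512, 0.0809]
tcp_rot: [[0.978, 0.207, 0.001], [0.207, -0.978, -0.001], [0.001, 0.001, -1.0]]
force: [-0.7, 0.3, 12.5]
opening: 0.011
grasp_force: 6.3
```

Call:
apply_moves:
  rows:
    - {"x": 0,"y": 0,"z": -3,"rx": 0,"ry": 0,"rz": 0,"claw": 255}
    - {"x": 0,"y": 0,"z": -7,"rx": 0,"ry": 0,"rz": 0,"claw": 255}
    - {"x": 0,"y": 0,"z": -11,"rx": 0,"ry": 0,"rz": 0,"claw": 255}
    - {"x": 0,"y": 0,"z": -15,"rx": 0,"ry": 0,"rz": 0,"claw": 255}
    - {"x": 0,"y": 0,"z": -20,"rx": 0,"ry": 0,"rz": 0,"claw": 255}
    - {"x": 0,"y": 0,"z": -30,"rx": 0,"ry": 0,"rz": 0,"claw": 255}
    - {"x": 0,"y": 0,"z": -50,"rx": 0,"ry": 0,"rz": 0,"claw": 255}
    - {"x": 0,"y": 0,"z": -70,"rx": 0,"ry": 0,"rz": 0,"claw": 255}
    - {"x": 0,"y": 0,"z": -70,"rx": 0,"ry": 0,"rz": 0,"claw": 255}

```text
time_s: 6.05
position: [0.4561, -0.1516, 0.1514]
tcp_rot: [[0.978, 0.207, 0.003], [0.207, -0.978, -0.002], [0.003, 0.003, -1.0]]
force: [-0.3, 0.3, 0.2]
opening: 0.002
grasp_force: 0.0
```

```bash
python3 look.py '(.510,.219,.11)'
```

```text
6.05 [ 0.4561 -0.1516  0.1514] tip [ 0.4562 -0.1517  0.1264] F [-0.33  0.34  0.2 ] op 0.0024356572592747878 yaw 12.0
shift to tip target [ 129.4 -351.5   15.8]
```

Call:
apply_moves:
  rows:
    - {"x": 16,"y": -44,"z": -10,"rx": 0,"ry": 0,"rz": 0.7,"claw": 255}
    - {"x": 32,"y": -88,"z": -20,"rx": 0,"ry": 0,"rz": 1.4,"claw": 255}
    - {"x": 48,"y": -132,"z": -20,"rx": 0,"ry": 0,"rz": 2.1,"claw": 255}
    - {"x": 65,"y": -176,"z": -20,"rx": 0,"ry": 0,"rz": 2.8,"claw": 255}
    - {"x": 81,"y": -220,"z": -20,"rx": 0,"ry": 0,"rz": 3.5,"claw": 255}
    - {"x": 97,"y": -264,"z": -10,"rx": 0,"ry": 0,"rz": 4.2,"claw": 255}
    - {"x": 113,"y": -308,"z": 0,"rx": 0,"ry": 0,"rz": 4.8,"claw": 255}
    - {"x": 129,"y": -350,"z": 10,"rx": 0,"ry": 0,"rz": 5.3,"claw": 255}
    - {"x": 129,"y": -351,"z": 15,"rx": 0,"ry": 0,"rz": 5.3,"claw": 255}
    - {"x": 129,"y": -351,"z": 15,"rx": 0,"ry": 0,"rz": 5.3,"claw": 255}

```text
time_s: 7.3
position: [0.5075, 0.2186, 0.1337]
tcp_rot: [[0.941, -0.338, -0.003], [-0.338, -0.941, -0.001], [-0.002, 0.002, -1.0]]
force: [0.3, 0.1, -0.1]
opening: 0.006
grasp_force: 0.0
```

```bash
python3 look.py '(.510,.219,.073)' s1 '(260,265)' '(175,215)'
```

```text
7.3 [0.5075 0.2186 0.1337] tip [0.5074 0.2186 0.1087] F [ 0.33  0.13 -0.13] op 0.0059311890254505235 yaw -19.8
shift to tip target [ 2.4 -1.3 35.7]
```

View pics/s1.png

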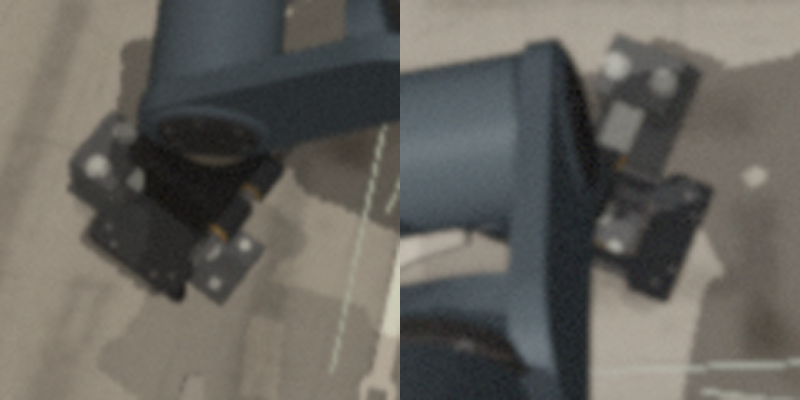

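The gripper is over the short pad: top crop ~(600,215), and in the scene crop the pad is hidden just behind it. I correct by 2 mm and descend to contact.

Call:
apply_moves:
  rows:
    - {"x": 2,"y": -1,"z": 12,"rx": 0,"ry": 0,"rz": 0,"claw": 255}
    - {"x": 2,"y": -1,"z": 25,"rx": 0,"ry": 0,"rz": 0,"claw": 255}
    - {"x": 2,"y": -1,"z": 33,"rx": 0,"ry": 0,"rz": 0,"claw": 255}
    - {"x": 2,"y": -1,"z": 37,"rx": 0,"ry": 0,"rz": 0,"claw": 255}
    - {"x": 2,"y": -1,"z": 40,"rx": 0,"ry": 0,"rz": 0,"claw": 255}
    - {"x": 2,"y": -1,"z": 43,"rx": 0,"ry": 0,"rz": 0,"claw": 255}
    - {"x": 2,"y": -1,"z": 45,"rx": 0,"ry": 0,"rz": 0,"claw": 255}
    - {"x": 2,"y": -1,"z": 45,"rx": 0,"ry": 0,"rz": 0,"claw": 255}

```text
time_s: 8.4
position: [0.5107, 0.2193, 0.0901]
tcp_rot: [[0.941, -0.339, -0.0], [-0.339, -0.941, 0.0], [-0.0, 0.0, -1.0]]
force: [-1.4, -0.1, 4.0]
opening: 0.005
grasp_force: 1.9
```

Call:
apply_moves:
  rows:
    - {"x": 0,"y": 0,"z": 2,"rx": 0,"ry": 0,"rz": 0,"claw": 255}
    - {"x": 0,"y": 0,"z": 4,"rx": 0,"ry": 0,"rz": 0,"claw": 255}
    - {"x": 0,"y": 0,"z": 6,"rx": 0,"ry": 0,"rz": 0,"claw": 255}
    - {"x": 0,"y": 0,"z": 7.5,"rx": 0,"ry": 0,"rz": 0,"claw": 255}
    - {"x": 0,"y": 0,"z": 8.5,"rx": 0,"ry": 0,"rz": 0,"claw": 255}
    - {"x": 0,"y": 0,"z": 8.5,"rx": 0,"ry": 0,"rz": 0,"claw": 255}

```text
time_s: 9.15
position: [0.5108, 0.2193, 0.0822]
tcp_rot: [[0.941, -0.339, 0.0], [-0.339, -0.941, 0.0], [0.0, -0.0, -1.0]]
force: [-2.0, 0.0, 11.1]
opening: 0.008
grasp_force: 5.0
```

Call:
apply_moves:
  rows:
    - {"x": 0,"y": 0,"z": 0.4,"rx": 0,"ry": 0,"rz": 0,"claw": 255}
    - {"x": 0,"y": 0,"z": 0.8,"rx": 0,"ry": 0,"rz": 0,"claw": 255}
    - {"x": 0,"y": 0,"z": 1.2,"rx": 0,"ry": 0,"rz": 0,"claw": 255}
    - {"x": 0,"y": 0,"z": 1.2,"rx": 0,"ry": 0,"rz": 0,"claw": 255}

```text
time_s: 9.65
position: [0.5109, 0.2193, 0.0819]
tcp_rot: [[0.941, -0.339, 0.001], [-0.339, -0.941, 0.0], [0.001, -0.0, -1.0]]
force: [-4.4, 0.3, 14.9]
opening: 0.003
grasp_force: 7.7
```

Call:
apply_moves:
  rows:
    - {"x": 0,"y": 0,"z": 0.5,"rx": 0,"ry": 0,"rz": 0,"claw": 255}
    - {"x": 0,"y": 0,"z": 0.9,"rx": 0,"ry": 0,"rz": 0,"claw": 255}
    - {"x": 0,"y": 0,"z": 0.9,"rx": 0,"ry": 0,"rz": 0,"claw": 255}

```text
time_s: 10.02
position: [0.5109, 0.2194, 0.0817]
tcp_rot: [[0.941, -0.339, 0.001], [-0.339, -0.941, 0.0], [0.001, -0.0, -1.0]]
force: [-4.8, -0.5, 19.6]
opening: 0.004
grasp_force: 10.1
```

It's firmly on the stop: 20 N with almost no further travel. Hold, then release.

Call:
apply_moves:
  rows:
    - {"x": 0,"y": 0,"z": 0,"rx": 0,"ry": 0,"rz": 0,"claw": 255}
    - {"x": 0,"y": 0,"z": 0,"rx": 0,"ry": 0,"rz": 0,"claw": 255}
    - {"x": 0,"y": 0,"z": 0,"rx": 0,"ry": 0,"rz": 0,"claw": 255}
    - {"x": 0,"y": 0,"z": 0,"rx": 0,"ry": 0,"rz": 0,"claw": 255}
    - {"x": 0,"y": 0,"z": 0,"rx": 0,"ry": 0,"rz": 0,"claw": 255}
    - {"x": 0,"y": 0,"z": 0,"rx": 0,"ry": 0,"rz": 0,"claw": 255}
    - {"x": 0,"y": 0,"z": 0,"rx": 0,"ry": 0,"rz": 0,"claw": 255}
    - {"x": 0,"y": 0,"z": 0,"rx": 0,"ry": 0,"rz": 0,"claw": 255}

```text
time_s: 11.02
position: [0.5109, 0.2193, 0.0817]
tcp_rot: [[0.941, -0.339, 0.001], [-0.339, -0.941, 0.0], [0.001, -0.001, -1.0]]
force: [-5.4, -0.9, 19.2]
opening: 0.005
grasp_force: 10.1
```

```bash
python3 look.py '(.51,.219,.055)' s2 '(260,265)' '(175,215)'
```

```text
11.025 [0.5109 0.2193 0.0817] tip [0.5109 0.2193 0.0567] F [-5.44 -0.89 19.23] op 0.005336349193962442 yaw -19.8
shift to tip target [-0.8  0.6  1.7]
```

View pics/s2.png

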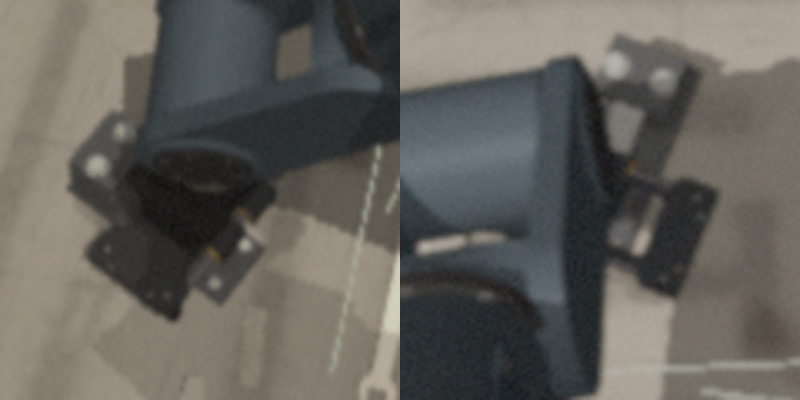

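The view shows the gripper (scene crop ~(180,230)) pressing the pad down beside the base bolts. With the leaf tilted 13°, the fingertip's 57 mm height matches the stop. Now I release.

Call:
apply_moves:
  rows:
    - {"x": 0,"y": 0,"z": -3,"rx": 0,"ry": 0,"rz": 0,"claw": 255}
    - {"x": 0,"y": 0,"z": -7,"rx": 0,"ry": 0,"rz": 0,"claw": 255}
    - {"x": 0,"y": 0,"z": -11,"rx": 0,"ry": 0,"rz": 0,"claw": 255}
    - {"x": 0,"y": 0,"z": -15,"rx": 0,"ry": 0,"rz": 0,"claw": 255}
    - {"x": 0,"y": 0,"z": -20,"rx": 0,"ry": 0,"rz": 0,"claw": 255}
    - {"x": 0,"y": 0,"z": -35,"rx": 0,"ry": 0,"rz": 0,"claw": 255}
    - {"x": 0,"y": 0,"z": -60,"rx": 0,"ry": 0,"rz": 0,"claw": 255}
    - {"x": 0,"y": 0,"z": -90,"rx": 0,"ry": 0,"rz": 0,"claw": 255}
    - {"x": 0,"y": 0,"z": -90,"rx": 0,"ry": 0,"rz": 0,"claw": 255}
    - {"x": 0,"y": 0,"z": -90,"rx": 0,"ry": 0,"rz": 0,"claw": 255}

```text
time_s: 12.38
position: [0.5107, 0.2191, 0.1692]
tcp_rot: [[0.941, -0.339, -0.0], [-0.339, -0.941, -0.0], [-0.0, 0.0, -1.0]]
force: [-0.1, -0.7, -0.2]
opening: 0.006
grasp_force: 0.0
```

```bash
python3 look.py '(.51,.219,.07)'; python3 -c "
from rig import hand_in;print(hand_in())"
```

```text
12.375 [0.5107 0.2191 0.1692] tip [0.5107 0.2191 0.1442] F [-0.14 -0.66 -0.18] op 0.0062349163770498 yaw -19.8
shift to tip target [-0.6  0.3 74.2]
the job is handed in; nothing more can be done
None
```

The job is handed in with no verdict returned: I pressed the longer leaf to its stop (about 13 N), held it about a second and released it, then did the same with the shorter one (about 20 N); the arm ended clear of both at 12.4 s, but I took no picture after release to confirm the leaves are up.

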